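# Close the casting mould and hold it shut

### The arm

A 7-joint arm with a two-finger parallel gripper is mounted at the origin on a cart in front of the work surface, level with it; the furniture and walls round the work are solid. World frame = base frame: x ahead of the robot, y to its left, z up, the work surface at z = 0. Lengths are in m, angles in rad, forces in N, time in s.
With the tool pointing down it reaches from about 0.35 to 0.9 m from the base axis. Payload 8.1 kg.
Tool frame: the origin (TCP) lies at the very end of the fingers, on their centre line; the grasp point (between the pads) lies arm.grip_point_offset behind it (arm.grip_point_offset is the distance from the TCP to the grasp point, in m); z points along the fingers, y is the line along which they close (so a half turn about z gives the same grasp; the last joint's range is limited). The gripper opens to 92 mm and grips with 3 to 60 N. Pads are 19 mm wide; open, the fingers measure 130 mm over their backs; the gripper's body (75 mm by 190 mm) begins 47 mm behind the grasp point.
Start: joints at [1.241, 0.434, 0.025, 1.573, -0.012, 1.134, -0.075], TCP at [0.141, -0.609, 0.227] pointing down, gripper open.
Joint ranges: [-2.62, 2.62], [-0.44, 2.09], [-1.27, 1.32], [0.08, 2.57], [-1.32, 4.46], [0.12, 2], [-2.74, 2.74]. Speed limits (rad/s): [2.22, 2.22, 3.01, 3.01, 3.14, 3.14, 3.14].

### API

Orientations are given as a rotation vector (axis times angle).
In Python, from cell import arm gives the robot as it stands. The module is installed in compiled form; this text tells all that it offers.
- The arm moves only by the shell command python3 -m creep 'ROWS' [OPENING] [FORCE]. ROWS is JSON, a list of rows, each a list of 6 numbers: the shift along the tool's x, y, z scaled (see below), then the turn, a rotation vector about the tool's x, y, z scaled (see below). A call has 1 to 20 rows; each row shifts and turns the commanded pose from where the row before left it, along the tool's axes as they then stand; what a row does not reach is not made up. The controller multiplies each number of a shift by 0.4 m and each number of a turn by 120 degrees. A row lasts 1/12 s, in which the tool goes at most 41.7 mm and 7.16 degrees, less where a joint would pass 70% of its speed; a pose out of reach is approached as far as the arm can. A call with a number of a shift or a turn outside -1 to 1 is refused whole. A call with a gripper value outside its range is refused whole. OPENING is the closure, from -1 (fully open) to 1 (shut), set as the call begins (- or left out, the last holds). The fingers move at their own pace and stop on an object; FORCE is the grip in N (left out, the last holds). Time passes only in rows, so rows that do not move let the fingers close. It gives the time, the measured TCP pose, the force, the opening and the grip force at its end, in the units of the state.
- arm.observe(): the state, without advancing time (a new reading comes with each control period).
- arm.get_image(name): name is "side" or "top"; returns a dict with "frame" (480x640x3 uint8, red, green, blue), "intrinsics" (3x3 intrinsics, pixels), "distortion" ([k1, k2, p1, p2, k3] as OpenCV has them; the pictures are not rectified), "rvec" (rotation vector, rad) and "tvec" (3), from world to camera coordinates, as OpenCV has them. Camera axes: x right, y down, z forward; pixel columns grow to the right and rows downward; lengths in m; the calibration is good to about 2 mm. A picture is of the moment at which its call begins. There is no depth.
- arm.sign_off(): hands the job in; it is judged then, once.
The state is a dict: "clock": time; "joints": joint angles; "dq": joint speeds; "joint_efforts": joint torques, N m; "position": TCP position; "ee_rot": TCP orientation; "force": force on the tool from outside, world axes, zero at the start; "ft_torque": the same for the moment, N m; "width": opening from 0.0 (shut) to 1.0 (fully open); "gripper_force": force on a finger pad.
Only numpy, scipy, OpenCV 4.12 (cv2) and the standard library are available. Lean on these libraries where they do the work, as an engineer would, in place of code of your own. Each camera call takes 0.05 s, during which the arm holds its last target. There are 200 camera calls.

### The job

Close the small wooden casting mould: first slide the gate board, upright, down into the slot at the mould's open end until it is fully home on the mould's floor. Then lower the lid over the two dowels on the mould's rim, which it hides from view, shifting it about if need be until it drops on squarely, and press it down by its handle against the sprung plate until it meets the rim all round. Finish while still holding the lid pressed shut with the gripper (do not let go), and leave the jar, the whetstone and the wedge where they are.

Things in the scene. Friction and masses are not known exactly. Their poses are not given: they have to be found in the camera images.
- mould: Wooden casting mould, fixed. Dark baseboard 132 x 132 x 12 mm; cheeks at y 34..60 and -34..-60 and an end wall at +x, flat rim 50 mm above the table; slot for the gate at the open -x end. Two steel dowels on the rim, 14 mm thick, 14 mm high, coned tips, at x 20, y +-46 mm. Sprung aluminium plate between the cheeks. Origin: centre of underside; x from gate slot to end wall, z up.
- mould_slot (a point): Centre of the gate slot's floor (mould x -38.5, y 0, z 12 mm). The slot is 17 mm wide along mould x (upper lips rounded 5.5 mm), 84 mm long along mould y between grooves in the cheeks, 38 mm deep below the rim. The gate's origin belongs here, its x parallel to mould x, either way round.
- mould_seat (a point): Point midway between the dowels at rim height (mould x 20, y 0, z 50 mm). The lid's origin lies here when the lid is shut, its x parallel to mould x, either way round.
- press_plate (a joint): Sprung plate in the mould (mould x -26..37, y -31..31 mm), m pressed down: 0 at rest, top 6 mm above the rim; 0.006 level with the rim. About 6 N starts it, 11 N at 0.006; the lid's weight alone does not, and it springs back. The lid just resting on it over the dowels lies 6 mm above the rim; on the dowels' tips it would ride 14 mm above.
- lid: Wooden board 84 (x) x 120 (y) x 22 mm, about 0.25 kg, flat on the table right way up. Underside: two blind sockets, 17 mm wide, 16 mm deep, chamfered, at x 0, y +-46 mm. On top, centred, a dark bar handle along x: 68 long, 20 wide, 36 to 56 mm above the underside, on two steel posts (14 mm gap below the bar). Origin: centre of underside, z up.
- gate: Wooden board standing upright on the table: 14 mm thick (x), 80 wide (y), 38 high, lower corners rounded 6 mm; a tab 36 mm wide at the middle of its top makes it 72 mm high in all. About 0.06 kg. Origin: centre of the bottom edge, z up. Home in the slot, the panel is level with the rim and the tab stands 34 mm above it, clear of the lid.
- pumice_jar: Bystander: round jar, 60 mm wide, 81 mm high, origin at the centre of its underside. Leave it alone.
- whetstone: Bystander: sharpening stone, 48 x 150 x 24 mm, long side along its y, origin at the centre of its underside. Leave it alone.
- wedge: Bystander: small wooden wedge, 24 x 65 x 14 mm, long side along its y, origin at the centre of its underside. Leave it alone.
Mind the look-alikes: they are no part of the job. What is shaped like the lid but pink is not meant.

How it is judged:
On the way, in this order (a step that is already met when the one before it is completed fails the run):
1. the gate is fully home in the slot (z of gate in the frame of mould below 0.0145 m and horizontal distance between gate and mould_slot below 0.005 m and angle between gate's own z axis and vertical below 0.1 rad and angle between the x axis of gate and the x axis of mould, either way round below 0.08 rad), for 0.2 s.
2. the lid has dropped on over both dowels (horizontal distance between lid and mould_seat below 0.004 m and angle between the x axis of lid and the x axis of mould, either way round below 0.08 rad and angle between lid's own z axis and vertical below 0.1 rad and z of lid in the frame of mould_seat below 0.009 m), for 0.1 s.
At the end, for the whole second after the job is handed in: Gate within 2.5 mm of the slot's floor and 5 mm of its centre, upright, square to 0.08 rad. Lid over both dowels within 4 mm of the seat, square to 0.08 rad, underside within 2 mm of the rim, sprung plate pressed 4 mm or more, fingers bearing on the lid with over 3 N, lid still (all of step 1 and horizontal distance between lid and mould_seat below 0.004 m and angle between the x axis of lid and the x axis of mould, either way round below 0.08 rad and angle between lid's own z axis and vertical below 0.1 rad and z of lid in the frame of mould_seat below 0.002 m and value of joint press_plate above 0.004 m and contact force between the fingers and lid above 3 N and linear speed of lid below 0.01 m/s); the arm keeps its last pose, push and grip.
It fails at once if the jar is moved more than 20 mm (distance of pumice_jar from where it was at the start of the episode above 0.02 m).
It fails at once if the whetstone is moved more than 20 mm (distance of whetstone from where it was at the start of the episode above 0.02 m).
It fails at once if the wedge is moved more than 20 mm (distance of wedge from where it was at the start of the episode above 0.02 m).
It also fails if it takes over 62 s, if anything falls off the work surface, if the arm or the gripper's body presses on something with over 40 N, if the wrist force passes 120 N, or if a joint passes its speed limit or range.

## Working session

There is one attempt and no reset: what is moved stays moved. The work goes in short steps, Python scripts to look and compute and a shell command to move; the robot and the scene stay as the last step left them, time stands still between calls to the robot, and variables do not carry over. Pictures are saved under pics/ and viewed, at most 10 in all, crops included, and the job is handed in when it is done.

```bash
mkdir -p pics; python3 - <<'E'
from cell import arm
import cv2
s=arm.observe();print(s, arm.grip_point_offset)
for n in("top","side"):
    d=arm.get_image(n);cv2.imwrite(f"pics/{n}0.png",d["frame"][:,:,::-1])
    print(n,d["intrinsics"],d["distortion"],d["rvec"],d["tvec"])
E
```

```text
{'clock': 0.0, 'joints': array([ 1.24140727,  0.43523774,  0.02497831,  1.57410423, -0.01158796,
        1.13400047, -0.07514492]), 'dq': array([ 0.00060035,  0.00101683,  0.00023966, -0.00129623,  0.00130331,
       -0.00064828,  0.00046036]), 'joint_efforts': array([-6.27362642e-04, -6.67861748e+01,  9.84819755e-01, -3.14452708e+01,
       -6.04838971e-02,  4.30455117e-02,  1.94097893e-04]), 'position': array([ 0.14035132, -0.60850591,  0.22593312]), 'ee_rot': array([-3.11987797e+00, -3.55120267e-01,  5.31442140e-04]), 'force': array([ 1.00697609, -0.33463372, -0.35077339]), 'ft_torque': array([ 0.00645647, -0.00732983,  0.02024233]), 'gripper_force': 0.0, 'width': 0.9982319755362271} 0.0188
top [[603.66365046   0.         312.15621255]
 [  0.         603.66365046 235.04616013]
 [  0.           0.           1.        ]] [0.05754547 0.         0.         0.         0.        ] [ 1.98133993 -2.23953783  0.23580387] [0.39605319 0.50450266 1.2082868 ]
side [[494.48305988   0.         322.87277238]
 [  0.         494.48305988 245.38548642]
 [  0.           0.           1.        ]] [0.01837121 0.         0.         0.         0.        ] [ 1.92149287 -0.19593688  0.11014741] [-0.45629197  0.22047243  0.95052634]
```

View pics/top0.png

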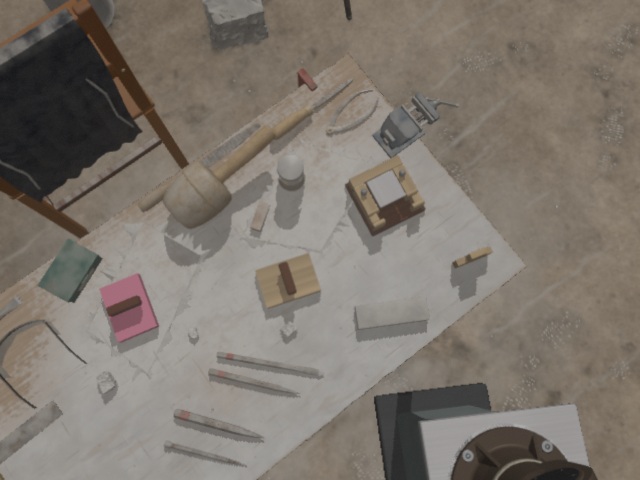

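View pics/side0.png

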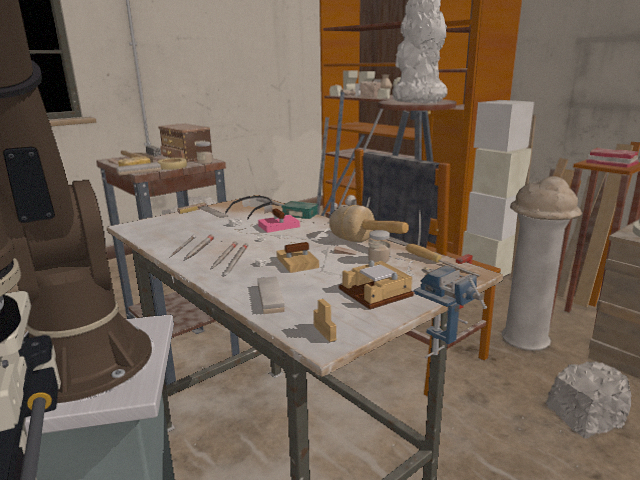

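The top view shows the gate at about (472,257), the lid at (288,282), the mould at (386,196), the jar at (291,170), the wedge at (260,217) and the whetstone at (391,315). The pink decoy is at (130,308). In the side view the gate is at (324,320), the lid at (297,258) and the mould at (376,284).

```bash
cat > h.py <<'E'
import numpy as np,cv2
from cell import arm
np.set_printoptions(precision=4,suppress=True)
def cam(d): 
    R=cv2.Rodrigues(np.array(d["rvec"]))[0]; t=np.array(d["tvec"]).ravel(); return R,t
def ray(d,uv):
    R,t=cam(d); p=cv2.undistortPoints(np.array([[uv]],float),d["intrinsics"],d["distortion"])[0,0]
    v=R.T@np.array([*p,1]); return -R.T@t, v/np.linalg.norm(v)
def onz(d,uv,z):
    c,v=ray(d,uv); return c+v*(z-c[2])/v[2]
def tri(d1,u1,d2,u2):
    c1,v1=ray(d1,u1);c2,v2=ray(d2,u2)
    a=np.linalg.lstsq(np.c_[v1,-v2],c2-c1,rcond=None)[0]
    p,q=c1+a[0]*v1,c2+a[1]*v2; return (p+q)/2,np.linalg.norm(p-q)
def proj(d,P):
    return cv2.projectPoints(np.array(P,float).reshape(-1,3),np.array(d["rvec"]),np.array(d["tvec"]),d["intrinsics"],d["distortion"])[0][:,0]
E
python3 - <<'E'
from h import *
a=arm.get_image("top")["frame"][:,:,::-1][145:335,240:500]
b=arm.get_image("side")["frame"][:,:,::-1][225:345,250:420]
cv2.imwrite("pics/t1.png",cv2.resize(a,None,fx=3,fy=3,interpolation=cv2.INTER_CUBIC))
cv2.imwrite("pics/s1.png",cv2.resize(b,None,fx=4.5,fy=4.5,interpolation=cv2.INTER_CUBIC))
E
```

```text
(no output)
```

View pics/t1.png

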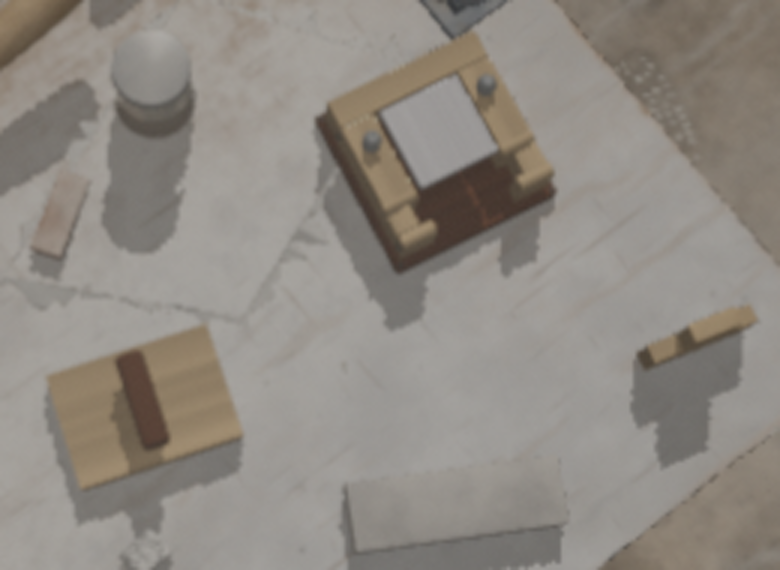

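View pics/s1.png

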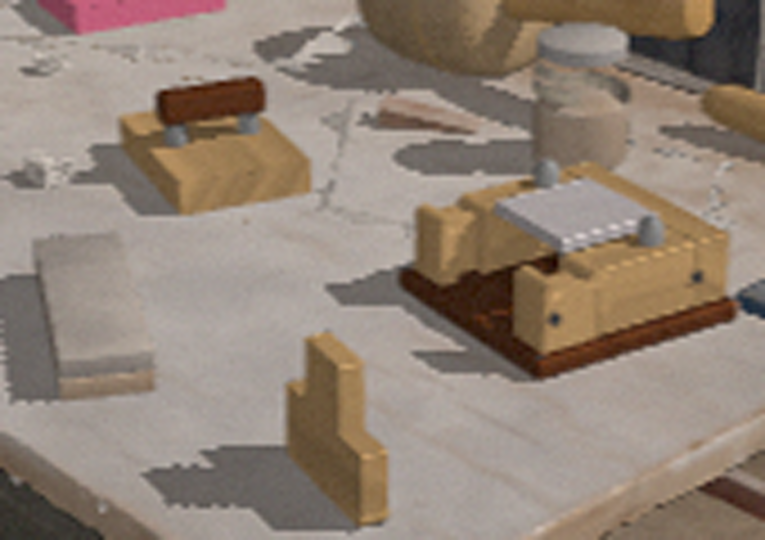

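The crops show the dowel tips at about (364,192) and (402,173) in the top view, with the slot end of the mould towards the lower right. They also give the handle at (288,278) and the gate's tab at about (481,254), next to its panel. In the side view the gate's tab top is at (324,303), and the dowels are at (372,262) and (394,275).

```bash
python3 - <<'E'
from h import *
T=arm.get_image("top");S=arm.get_image("side")
t=lambda x,y:(240+(x+.5)/3-.5,145+(y+.5)/3-.5); s=lambda x,y:(250+(x+.5)/4.5-.5,225+(y+.5)/4.5-.5)
print("cams",ray(T,(0,0))[0],ray(S,(0,0))[0])
for n,a,b in [("dowelA",t(372,139),s(548,164)),("dowelB",t(487,83),s(650,220)),("tab",t(724,326),s(335,350)),
  ("lid c1",t(50,378),s(121,119)),("lid near",t(241,437),s(182,180)),("lid R", t(207,326),s(308,163)),("handle",t(143,398),s(212,92)),("baseN",t(402,270),s(402,270)),("baseR",t(553,192),s(540,364))]:
    print(n,*tri(T,a,S,b))
for n,a,z in [("baseL",t(318,122),.012),("baseN",t(402,270),.012),("baseR",t(553,192),.012),("dA",t(372,139),.062),("dB",t(487,83),.062),
 ("lidTL",t(50,378),.022),("lidBL",t(82,488),.022),("lidBR",t(241,437),.022),("lidTR",t(207,326),.022),("handT",t(128,354),.056),("handB",t(156,444),.056)]:
    print(n,onz(T,a,z))
# colour masks
for n,d,box in(("top",T,(440,235,510,290)),("side",S,(305,290,345,350))):
    x0,y0,x1,y1=box;h=cv2.cvtColor(d["frame"],cv2.COLOR_RGB2HSV)[y0:y1,x0:x1]
    m=cv2.inRange(h,(8,85,50),(30,255,255));c=max(cv2.findContours(m,0,2)[0],key=cv2.contourArea)
    print(n,(cv2.approxPolyDP(c,1.2,True)[:,0]+[x0,y0]).tolist(), cv2.minAreaRect(c))
E
```

```text
cams [0.285  0.3609 1.2883] [ 0.3034 -0.886   0.5322]
dowelA [0.6295 0.2121 0.0602] 0.001130044294213193
dowelB [0.6597 0.1258 0.0606] 0.00042759818673490505
tab [ 0.4665 -0.0048  0.0724] 0.002331833377609631
lid c1 [0.4546 0.4581 0.0196] 0.07796065035802795
lid near [0.4377 0.3288 0.0214] 0.0035117122069711604
lid R [0.5179 0.343  0.0192] 0.0002849815014255217
handle [0.4674 0.3932 0.0513] 0.0003917985277395223
baseN [0.5433 0.1984 0.0111] 0.0009703362373331032
baseR [0.5881 0.0807 0.0079] 0.0010155878548226919
baseL [0.6601 0.2438 0.012 ]
baseN [0.5426 0.1986 0.012 ]
baseR [0.5866 0.0817 0.012 ]
dA [0.6284 0.2124 0.062 ]
dB [0.6591 0.1262 0.062 ]
lidTL [0.4937 0.4576 0.022 ]
lidBL [0.414  0.4433 0.022 ]
lidBR [0.4358 0.3289 0.022 ]
lidTR [0.5172 0.3431 0.022 ]
handT [0.4982 0.4    0.056 ]
handB [0.4341 0.3879 0.056 ]Traceback (most recent call last):
  File "<stdin>", line 14, in <module>
ValueError: max() iterable argument is empty
```

```bash
python3 - <<'E'
from h import *
T=arm.get_image("top");S=arm.get_image("side")
def comp(d,box,lo,hi):
    x0,y0,x1,y1=box;h=cv2.cvtColor(d["frame"],cv2.COLOR_RGB2HSV)[y0:y1,x0:x1]
    m=cv2.inRange(h,lo,hi);c=max(cv2.findContours(m,0,1,offset=(x0,y0))[0],key=cv2.contourArea);return c,h
print(cv2.cvtColor(T["frame"],cv2.COLOR_RGB2HSV)[255,455:492:3].tolist(),cv2.cvtColor(S["frame"],cv2.COLOR_RGB2HSV)[320,315:340:3].tolist())
for n,d,box in(("gate top",T,(440,235,510,290)),("gate side",S,(305,290,345,350))):
    c,h=comp(d,box,(5,70,60),(30,255,255)); print(n,cv2.contourArea(c),cv2.approxPolyDP(c,1.5,True)[:,0].tolist(),cv2.minAreaRect(c))
def rect(c,z):
    P=np.array([onz(T,p,z)[:2] for p in c[:,0].astype(float)])*1000
    r=cv2.minAreaRect(P.astype(np.float32)); return r
c,_=comp(T,(260,250,325,310),(8,70,100),(30,255,255)); print("lid",rect(c,.022))
c,_=comp(T,(260,250,325,310),(0,70,20),(12,255,110)); print("handle",rect(c,.056))
h=cv2.cvtColor(T["frame"],cv2.COLOR_RGB2HSV);m=cv2.inRange(h,(0,0,120),(180,50,255))[166:208,366:406]
n,l,st,ce=cv2.connectedComponentsWithStats(m); k=l[22,20]
c=max(cv2.findContours((l==k).astype(np.uint8),0,1,offset=(366,166))[0],key=cv2.contourArea);print("plate",rect(c,.056))
E
```

```text
[[15, 10, 154], [17, 12, 155], [17, 12, 155], [19, 14, 145], [18, 49, 105], [17, 78, 124], [17, 76, 151], [17, 77, 149], [17, 78, 137], [17, 77, 99], [17, 61, 88], [17, 16, 145], [15, 10, 155]] [[17, 114, 96], [16, 117, 105], [17, 116, 103], [17, 123, 102], [17, 115, 155], [17, 123, 155], [12, 20, 166], [12, 20, 168], [17, 25, 166]]
gate top 199.0 [[491, 251], [489, 248], [483, 248], [457, 260], [454, 264], [456, 266]] ((471.9718933105469, 256.2174377441406), (6.907888889312744, 39.162837982177734), 67.61986541748047)
gate side 586.5 [[318, 300], [318, 308], [314, 310], [314, 326], [329, 341], [332, 341], [336, 338], [335, 325], [330, 320], [330, 305], [323, 299]] ((324.0882568359375, 320.14703369140625), (42.79664611816406, 21.014841079711914), 85.60128784179688)
lid ((465.5210876464844, 394.20672607421875), (81.48092651367188, 115.63536834716797), 11.432662010192871)
handle ((466.0147399902344, 394.4640197753906), (65.64757537841797, 17.52973175048828), 11.713190078735352)
plate ((631.4871826171875, 163.8571319580078), (63.056583404541016, 62.67182540893555), 20.038349151611328)
```

```bash
python3 - <<'E'
from h import *
T=arm.get_image("top");S=arm.get_image("side")
t=lambda x,y:(240+(x+.5)/3-.5,145+(y+.5)/3-.5); s=lambda x,y:(250+(x+.5)/4.5-.5,225+(y+.5)/4.5-.5)
L=onz(T,t(642,356),.038);R=onz(T,t(756,317),.072);b=R-L;y=-b/np.linalg.norm(b[:2])
print(L,R,np.linalg.norm(b[:2]),np.degrees(np.arctan2(-y[0],y[1])), (L-40e-3*y)[:2],(R+18e-3*y)[:2])
a,b=onz(T,t(692,327),.072),onz(T,t(752,307),.072);print("edge",b-a,np.degrees(np.arctan2(b[0]-a[0],-(b[1]-a[1]))))
# side: panel bottom line along left face, top of panel near end
for n,p,z in [("near panel top L",s(362,460),.038),("near panel top R",s(386,453),.038),("far panel top",s(287,385),.038),("tab L far",s(307,340),.072),("tab far R",s(330,333),.072),("tab near L",s(340,373),.072),("tab near R",s(363,365),.072)]: print(n,onz(S,p,z))
E
```

```text
[0.4563 0.0451 0.038 ] [ 0.4689 -0.0272  0.072 ] 0.07338951491143166 9.834777178462405 [0.4632 0.0057] [ 0.4658 -0.0095]
edge [ 0.0087 -0.0426  0.    ] 11.578855077984938
near panel top L [ 0.4714 -0.0444  0.038 ]
near panel top R [ 0.483  -0.0407  0.038 ]
far panel top [0.4512 0.0314 0.038 ]
tab L far [0.4573 0.0087 0.072 ]
tab far R [0.4688 0.0133 0.072 ]
tab near L [ 0.4657 -0.0259  0.072 ]
tab near R [ 0.4772 -0.0208  0.072 ]
```

```bash
cat >> h.py <<'E'
from scipy.spatial.transform import Rotation as Ro
def go(x,y,z,yawy,show=True):
    """units to move: shift in present tool axes, then turn. yawy: azimuth (deg) of tool y, tool pointing down"""
    s=arm.observe();R=Ro.from_rotvec(s["ee_rot"]);a=np.radians(yawy)
    ty=np.array([np.cos(a),np.sin(a),0]);tz=np.array([0,0,-1.]);G=Ro.from_matrix(np.c_[np.cross(ty,tz),ty,tz])
    d=np.array([x,y,z])-s["position"]
    print("clock",round(s["clock"],2),"pos",s["position"],"az",np.degrees(np.arctan2(*R.as_matrix()[1::-1,1])),"w",round(s["width"],3),"gf",round(s["gripper_force"],1),"F",s["force"],"M",s["ft_torque"])
    print("shift now-axes",R.inv().apply(d)/.4,"turn",np.degrees((R.inv()*G).as_rotvec())/120,"shift after-turn axes",G.inv().apply(d)/.4)
E
python3 -c "
from h import *
go(.467,-.0045,.2,13.5);print(arm.observe()['joints'])"
```

```text
clock 0.5 pos [ 0.1405 -0.609   0.2267] az -77.01086393188493 w 1.002 gf 0.0 F [ 0.0042  0.1451 -0.8058] M [ 0.0174 -0.0356 -0.0029]
shift now-axes [ 1.135  -1.2891  0.0668] turn [-0.     -0.     -0.7543] shift after-turn axes [1.2789 1.1465 0.0667]
[ 1.2414  0.4345  0.025   1.5732 -0.0116  1.134  -0.0751]
```

```bash
python3 -m creep '[[0,0,0,0,0,-0.0503],[0,0,0,0,0,-0.0503],[0,0,0,0,0,-0.0503],[0,0,0,0,0,-0.0503],[0,0,0,0,0,-0.0503],[0,0,0,0,0,-0.0503],[0,0,0,0,0,-0.0503],[0,0,0,0,0,-0.0503],[0,0,0,0,0,-0.0503],[0,0,0,0,0,-0.0503],[0,0,0,0,0,-0.0503],[0,0,0,0,0,-0.0503],[0,0,0,0,0,-0.0503],[0,0,0,0,0,-0.0503],[0,0,0,0,0,-0.0503]]' -1
python3 -m creep '[[0.07,0.063,0,0,0,0],[0.07,0.063,0,0,0,0],[0.07,0.063,0,0,0,0],[0.07,0.063,0,0,0,0],[0.07,0.063,0,0,0,0],[0.07,0.063,0,0,0,0],[0.07,0.063,0,0,0,0],[0.07,0.063,0,0,0,0],[0.07,0.063,0,0,0,0],[0.07,0.063,0,0,0,0],[0.07,0.063,0,0,0,0],[0.07,0.063,0,0,0,0],[0.07,0.063,0,0,0,0],[0.07,0.063,0,0,0,0],[0.07,0.063,0,0,0,0],[0.07,0.063,0,0,0,0],[0.07,0.063,0,0,0,0],[0,0,0,0,0,0]]'
python3 -c "
from h import *
go(.467,-.0045,.2,13.5);print(arm.observe()['joints'])"
```

```text
clock: 1.75
position: [0.1404, -0.609, 0.2268]
ee_rot: [-1.938, -2.473, 0.0]
force: [0.2, -0.8, 0.2]
width: 1.003
gripper_force: 0.0
clock: 3.25
position: [0.4487, -0.0386, 0.2277]
ee_rot: [1.933, 2.475, 0.008]
force: [0.6, 0.8, 1.6]
width: 1.003
gripper_force: 0.0
clock 3.25 pos [ 0.4487 -0.0386  0.2277] az 14.015839465749417 w 1.003 gf 0.0 F [0.5696 0.7645 1.5549] M [-0.0212 -0.1406 -0.0108]
shift now-axes [0.0715 0.0647 0.0698] turn [ 0.0022 -0.0012  0.0043] shift after-turn axes [0.0722 0.0644 0.0693]
[ 0.6044  0.2293 -0.7417  1.9326  0.1754  1.0411  0.0318]
```

```bash
python3 -m creep '[[0.036,0.032,0,0,0,0.004],[0.036,0.032,0,0.002,-0.001,0],[0,0,0.06,0,0,0],[0,0,0.06,0,0,0],[0,0,0.06,0,0,0],[0,0,0.06,0,0,0],[0,0,0.06,0,0,0],[0,0,0,0,0,0],[0,0,0,0,0,0]]'
python3 - <<'E'
from h import *
go(.467,-.0045,.044,13.5)
T=arm.get_image("top")["frame"][:,:,::-1][215:295,430:530];S=arm.get_image("side")["frame"][:,:,::-1][255:355,275:375]
cv2.imwrite("pics/g2.png",np.hstack([cv2.resize(T,(480,384),interpolation=2),cv2.resize(S,(384,384),interpolation=2)])[:,:800])
E
```

```text
clock: 4.0
position: [0.4628, -0.0125, 0.1064]
ee_rot: [-1.952, -2.458, 0.009]
force: [-0.1, -0.2, -0.2]
width: 0.999
gripper_force: 0.0
clock 4.0 pos [ 0.4628 -0.0125  0.1064] az 13.071748334513304 w 0.999 gf 0.0 F [-0.0908 -0.2186 -0.1761] M [ 0.0217 -0.1482 -0.0749]
shift now-axes [0.0174 0.0159 0.1559] turn [-0.0031  0.0007 -0.0036] shift after-turn axes [0.0171 0.015  0.156 ]
```

View pics/g2.png

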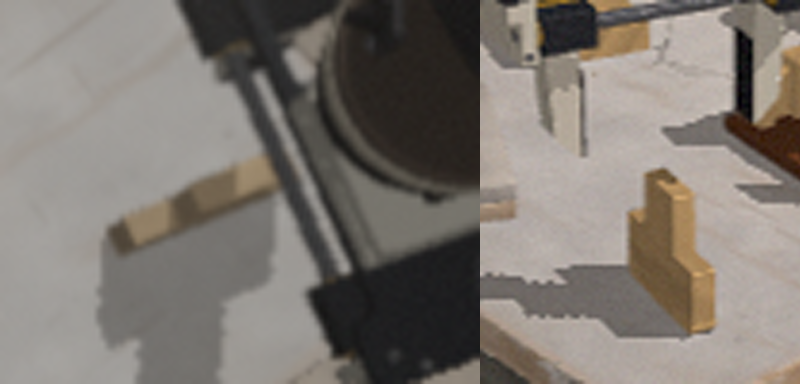

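The gate's tab sits midway between the fingertips in the side view (crop x 660, fingers at 575 and 745), so the alignment looks fine.

```bash
python3 -m creep '[[0.017,0.015,0,-0.003,0,-0.003],[0,0,0.04,0,0,0],[0,0,0.04,0,0,0],[0,0,0.04,0,0,0],[0,0,0.036,0,0,0],[0,0,0,0,0,0],[0,0,0,0,0,0]]' -1
python3 -m creep '[[0,0,0,0,0,0],[0,0,0,0,0,0],[0,0,0,0,0,0],[0,0,0,0,0,0],[0,0,0,0,0,0],[0,0,0,0,0,0],[0,0,0,0,0,0],[0,0,0,0,0,0],[0,0,0,0,0,0],[0,0,0,0,0,0]]' 1 25
python3 -c "
from h import *
go(.467,-.0045,.044,13.5)"
```

```text
clock: 4.68
position: [0.4685, -0.004, 0.045]
ee_rot: [1.944, 2.464, 0.001]
force: [-0.3, -0.4, 0.8]
width: 0.999
gripper_force: 0.0
clock: 5.52
position: [0.468, -0.0046, 0.0443]
ee_rot: [1.945, 2.463, 0.0]
force: [-0.0, -0.1, -1.0]
width: 0.327
gripper_force: 0.0
clock 5.52 pos [ 0.468  -0.0046  0.0443] az 13.40774513607144 w 0.327 gf 0.0 F [-0.0151 -0.0544 -0.953 ] M [ 0.0189 -0.1658  0.0019]
shift now-axes [ 0.0007 -0.0023  0.0006] turn [ 0.001   0.001  -0.0008] shift after-turn axes [ 0.0007 -0.0023  0.0006]
```

```bash
python3 -m creep '[[0,0,0,0,0,0],[0,0,0,0,0,0],[0,0,0,0,0,0],[0,0,0,0,0,0],[0,0,0,0,0,0],[0,0,0,0,0,0]]' 1 25
python3 -m creep '[[0,0,-0.02,0,0,0],[0,0,-0.06,0,0,0],[0,0,-0.06,0,0,0],[0,0,-0.06,0,0,0],[0,0,-0.04,0,0,0],[0,0,0,0,0,0],[0,0,0,0,0,0]]'
python3 - <<'E'
from h import *
go(.5895,.149,.14,20)
S=arm.get_image("side")["frame"][:,:,::-1][225:345,250:420]
T=arm.get_image("top")["frame"][:,:,::-1][175:295,430:540]
cv2.imwrite("pics/g3.png",np.hstack([cv2.resize(T,(330,360),interpolation=2),cv2.resize(S,(470,360),interpolation=2)]))
E
```

```text
clock: 6.02
position: [0.468, -0.0046, 0.0443]
ee_rot: [1.945, 2.463, 0.0]
force: [-0.8, -0.0, -0.6]
width: 0.15
gripper_force: 25.0
clock: 6.6
position: [0.4682, -0.0046, 0.1412]
ee_rot: [1.944, 2.461, 0.002]
force: [-1.0, -0.1, -0.9]
width: 0.152
gripper_force: 25.0
clock 6.6 pos [ 0.4682 -0.0046  0.1412] az 13.382939863996237 w 0.152 gf 25.0 F [-1.0195 -0.0846 -0.9001] M [-0.0181 -0.0858 -0.0104]
shift now-axes [0.3033 0.3837 0.0036] turn [ 0.0018  0.0015 -0.0551] shift after-turn axes [0.2571 0.4162 0.003 ]
```

View pics/g3.png

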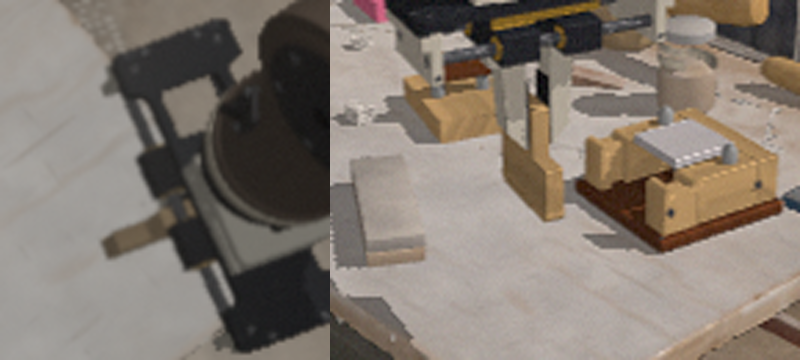

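The gate hangs upright in the fingers, its panel's near end around (328,290) in the side view and its far end at about (466,257) in the top view. Next I measure its offset in the hand from these two ends.

```bash
python3 - <<'E'
from h import *
T=arm.get_image("top");S=arm.get_image("side");s=arm.observe()
x0,y0,x1,y1=305,255,340,302;h=cv2.cvtColor(S["frame"],cv2.COLOR_RGB2HSV)[y0:y1,x0:x1]
c=max(cv2.findContours(cv2.inRange(h,(5,80,40),(30,255,255)),0,2,offset=(x0,y0))[0],key=cv2.contourArea);P=cv2.approxPolyDP(c,1.2,True)[:,0];print(P.tolist())
M=Ro.from_rotvec(s["ee_rot"]).as_matrix()
for z in(.0972,.1352):
  for p in P.astype(float):
    q=onz(S,p,z);print(z,p,q,"tool xy mm",(M.T@(q-s["position"]))[:2]*1000)
h=cv2.cvtColor(T["frame"],cv2.COLOR_RGB2HSV)[240:275,455:492]
c=max(cv2.findContours(cv2.inRange(h,(5,60,40),(30,255,255)),0,2,offset=(455,240))[0],key=cv2.contourArea)
for p in cv2.approxPolyDP(c,1.2,True)[:,0].astype(float): print(p,"tool xy mm",(M.T@(onz(T,p,.1352)-s["position"]))[:2]*1000)
E
```

```text
[[305, 255], [305, 269], [310, 268], [312, 270], [312, 285], [325, 298], [332, 298], [333, 282], [328, 278], [327, 260], [321, 257], [322, 275], [320, 276], [309, 267], [308, 255]]
0.0972 [305. 255.] [0.4617 0.1994 0.0972] tool xy mm [199.6067  42.1306]
0.0972 [305. 269.] [0.4485 0.116  0.0972] tool xy mm [121.5721   9.9516]
0.0972 [310. 268.] [0.4603 0.119  0.0972] tool xy mm [121.7546  22.1066]
0.0972 [312. 270.] [0.4627 0.1069 0.0972] tool xy mm [109.4122  21.6848]
0.0972 [312. 285.] [0.4495 0.0301 0.0972] tool xy mm [37.8187 -8.9539]
0.0972 [325. 298.] [ 0.4642 -0.0343  0.0972] tool xy mm [-28.2119  -9.6374]
0.0972 [332. 298.] [ 0.4775 -0.0373  0.0972] tool xy mm [-34.2801   2.5893]
0.0972 [333. 282.] [0.4948 0.0346 0.0972] tool xy mm [31.7003 36.1466]
0.0972 [328. 278.] [0.4887 0.0568 0.0972] tool xy mm [54.7125 35.3157]
0.0972 [327. 260.] [0.5065 0.1563 0.0972] tool xy mm [147.3554  75.7733]
0.0972 [321. 257.] [0.4964 0.1779 0.0972] tool xy mm [170.6671  70.9686]
0.0972 [322. 275.] [0.4792 0.0752 0.0972] tool xy mm [74.7291 30.3271]
0.0972 [320. 276.] [0.474  0.071  0.0972] too
[... 905 characters left out ...]
33 37.3987]
0.1352 [321. 257.] [0.4796 0.085  0.1352] tool xy mm [84.1187 33.0137]
0.1352 [322. 275.] [ 0.4638 -0.0088  0.1352] tool xy mm [-3.4388 -4.0776]
0.1352 [320. 276.] [ 0.4591 -0.0126  0.1352] tool xy mm [-6.0644 -9.5644]
0.1352 [309. 267.] [0.4454 0.0368 0.1352] tool xy mm [ 45.1943 -11.3848]
0.1352 [308. 255.] [0.4542 0.103  0.1352] tool xy mm [107.565   12.5292]
[487. 245.] tool xy mm [3.4214 4.6859]
[485. 244.] tool xy mm [6.215  7.8316]
[481. 248.] tool xy mm [16.5972  3.2737]
[468. 253.] tool xy mm [43.9129  2.9311]
[465. 256.] tool xy mm [51.6562 -0.4729]
[466. 259.] tool xy mm [52.2079 -6.5343]
[485. 253.] tool xy mm [13.3998 -8.4023]
[488. 249.] tool xy mm [ 4.8281 -3.2012]
```

```bash
python3 -m creep '[[0,0,0,0.002,0.0015,-0.055],[0.0428,0.0693,0,0,0,0],[0.0428,0.0693,0,0,0,0],[0.0428,0.0693,0,0,0,0],[0.0428,0.0693,0,0,0,0],[0.0428,0.0693,0,0,0,0],[0.0428,0.0693,0,0,0,0],[0,0,0,0,0,0],[0,0,0,0,0,0],[0,0,0,0,0,0]]'
python3 - <<'E'
from h import *
go(.5895,.149,.1,20)
T=arm.get_image("top");S=arm.get_image("side")
a=S["frame"][:,:,::-1][215:325,310:430]
cv2.imwrite("pics/g4.png",cv2.resize(a,None,fx=5,fy=5,interpolation=2))
E
```

```text
clock: 7.63
position: [0.588, 0.1487, 0.1387]
ee_rot: [-1.799, -2.571, 0.005]
force: [-0.3, -0.5, -0.4]
width: 0.15
gripper_force: 25.0
clock 7.63 pos [0.588  0.1487 0.1387] az 20.047764328230123 w 0.15 gf 25.0 F [-0.3486 -0.5485 -0.4317] M [-0.0087 -0.1182 -0.0177]
shift now-axes [-0.0006  0.0042  0.0968] turn [-0.0022 -0.0004  0.0004] shift after-turn axes [-0.0005  0.0037  0.0969]
```

View pics/g4.png

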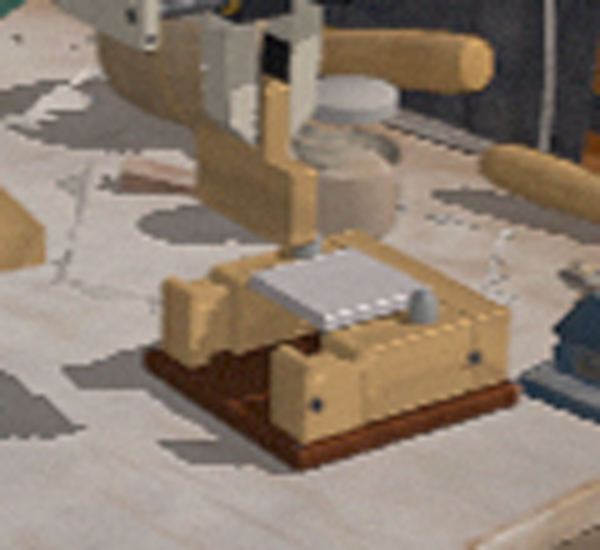

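The gate hangs over the mould and is still clear of it (gate bottom near crop (300,240), slot gap near (300,350)). I lower it to just above the rim and feel for the slot.

```bash
python3 -m creep '[[0,0.0037,0.04,-0.002,0,0],[0,0,0.04,0,0,0],[0,0,0.015,0,0,0],[0,0,0,0,0,0],[0,0,0,0,0,0]]'
python3 -m creep '[[0,0,0.01,0,0,0],[0,0,0.01,0,0,0],[0,0,0.01,0,0,0],[0,0,0.01,0,0,0],[0,0,0,0,0,0]]'
python3 -c "
from h import *
go(.5895,.149,.056,20)"
```

```text
clock: 8.15
position: [0.59, 0.1488, 0.1022]
ee_rot: [1.803, 2.573, 0.002]
force: [0.3, 0.1, -1.0]
width: 0.147
gripper_force: 25.0
clock: 8.57
position: [0.5909, 0.1488, 0.0861]
ee_rot: [1.802, 2.572, 0.003]
force: [0.2, -2.2, 4.0]
width: 0.15
gripper_force: 25.0
clock 8.57 pos [0.5909 0.1488 0.0861] az 19.969070141519552 w 0.15 gf 25.0 F [ 0.2419 -2.1924  4.0349] M [-0.6164 -0.073   0.0516]
shift now-axes [ 0.0016 -0.0035  0.0752] turn [ 0.0013  0.0001 -0.0003] shift after-turn axes [ 0.0016 -0.0033  0.0752]
```

```bash
python3 -m creep '[[-0.004,0,0,0,0,0],[0,0,0.01,0,0,0],[0,0,0.01,0,0,0],[0,0,0.01,0,0,0],[0,0,0,0,0,0],[0,0,0,0,0,0]]'
python3 -c "
from h import *
go(.5895,.149,.056,20)"
```

```text
clock: 9.07
position: [0.593, 0.1441, 0.0748]
ee_rot: [1.803, 2.566, -0.0]
force: [3.0, -12.2, 11.2]
width: 0.155
gripper_force: 25.0
clock 9.07 pos [0.593  0.1441 0.0748] az 19.824714226010002 w 0.155 gf 25.0 F [  3.0026 -12.1858  11.1694] M [-2.4894 -0.5557  0.0833]
shift now-axes [ 0.0148 -0.0041  0.0469] turn [ 0.0014  0.0021 -0.0015] shift after-turn axes [ 0.0146 -0.0039  0.047 ]
```

```bash
python3 - <<'E'
from h import *
T=arm.get_image("top");S=arm.get_image("side")
a=S["frame"][:,:,::-1][215:315,320:425];b=T["frame"][:,:,::-1][155:245,340:435]
cv2.imwrite("pics/g5.png",np.hstack([cv2.resize(a,(400,381),interpolation=2),cv2.resize(b,(400,381),interpolation=2)]))
E
```

```text
(no output)
```

View pics/g5.png

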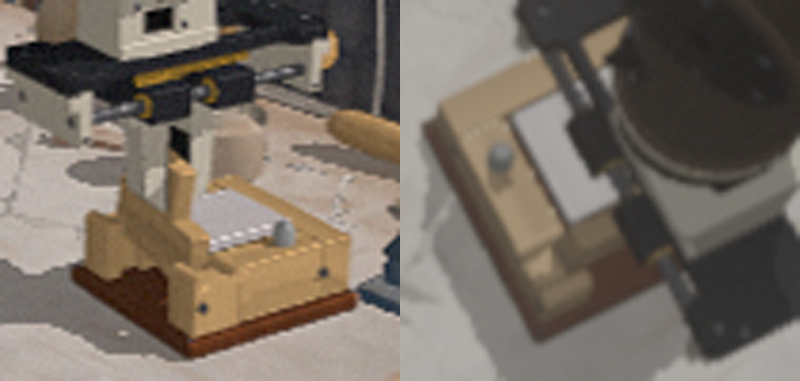

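The gate has tilted in the fingers: its far (+y) end sticks up at about crop (125,185) and the near end is in the groove at (205,260). So the gate sat too far to +y in the hand. I'll lift it, then measure its tilt and offset on the plane of its visible face.

```bash
python3 -m creep '[[0,0,-0.02,0,0,0],[0,0,-0.03,0,0,0],[0,0,-0.04,0,0,0],[0,0,-0.05,0,0,0],[0,0,-0.03,0,0,0],[0,0,0,0,0,0],[0,0,0,0,0,0],[0,0,0,0,0,0]]'
cat >> h.py <<'E'
def face(box,yoff=-.007,dbg=True):
    """wood outline in the side view, cast on the gate's face plane (tool y=yoff); returns tool x,z of corners in mm"""
    S=arm.get_image("side");s=arm.observe();M=Ro.from_rotvec(s["ee_rot"]).as_matrix();n=M[:,1];p0=s["position"]+yoff*n
    x0,y0,x1,y1=box;h=cv2.cvtColor(S["frame"],cv2.COLOR_RGB2HSV)[y0:y1,x0:x1]
    m=cv2.inRange(h,(10,85,40),(25,255,255))
    c=max(cv2.findContours(m,0,2,offset=(x0,y0))[0],key=cv2.contourArea);P=cv2.approxPolyDP(c,1.,True)[:,0].astype(float)
    for p in P:
        o,v=ray(S,p);q=o+v*(n@(p0-o))/(n@v);w=M.T@(q-s["position"])*1000;print(p,"x,z",w[[0,2]])
    return S,M,s
E
python3 - <<'E'
from h import *
go(.5895,.149,.125,20)
S,M,s=face((335,225,380,275))
# expected corners of an upright, centred gate (visible -x face), for comparison
e=[s["position"]+M@np.array([x,-.007,z]) for x,z in [(.04,.006),(-.04,.006),(.04,.044),(-.04,.044),(.018,.006),(-.018,.006),(.018,-.028),(-.018,-.028)]]
print(proj(S,e))
cv2.imwrite("pics/g6.png",cv2.resize(S["frame"][:,:,::-1][205:285,320:400],None,fx=7,fy=7,interpolation=2))
E
```

```text
clock: 9.83
position: [0.5903, 0.1478, 0.1412]
ee_rot: [-1.801, -2.573, -0.002]
force: [-0.5, -0.5, -1.3]
width: 0.15
gripper_force: 25.0
clock 9.83 pos [0.5903 0.1478 0.1412] az 20.01454503759594 w 0.15 gf 25.0 F [-0.4696 -0.4758 -1.3464] M [-0.002  -0.0937  0.0268]
shift now-axes [ 0.0034 -0.0008  0.0405] turn [ 0.0005 -0.0005  0.0001] shift after-turn axes [ 0.0035 -0.0008  0.0405]
[335. 225.] x,z [109.6808  -9.0008]
[335. 233.] x,z [110.0371  11.9975]
[338. 236.] x,z [96.2653 15.831 ]
[341. 236.] x,z [82.642  11.8051]
[350. 241.] x,z [43.3522 12.7929]
[349. 248.] x,z [47.5855 31.9432]
[366. 263.] x,z [-22.3763  46.4141]
[371. 262.] x,z [-41.4455  37.31  ]
[373. 249.] x,z [-47.9983   3.8108]
[368. 245.] x,z [-29.0412   0.2656]
[369. 231.] x,z [-31.9743 -33.833 ]
[363. 226.] x,z [ -8.9159 -39.1476]
[363. 242.] x,z [-9.6362 -0.9585]
[361. 244.] x,z [-1.8519  6.3286]
[351. 236.] x,z [39.1708 -1.0409]
[350. 225.] x,z [ 43.4703 -27.155 ]
[347. 225.] x,z [ 56.1876 -23.6682]
[343. 228.] x,z [ 73.5878 -11.2998]
[343. 225.] x,z [ 73.5414 -18.9101]
[[350.7966 238.7089]
 [370.8477 248.8414]
 [350.7621 253.654 ]
 [370.5722 264.529 ]
 [356.0861 241.3821]
 [365.1032 245.9387]
 [356.1745 227.5317]
 [365.2911 231.7752]]
```

View pics/g6.png

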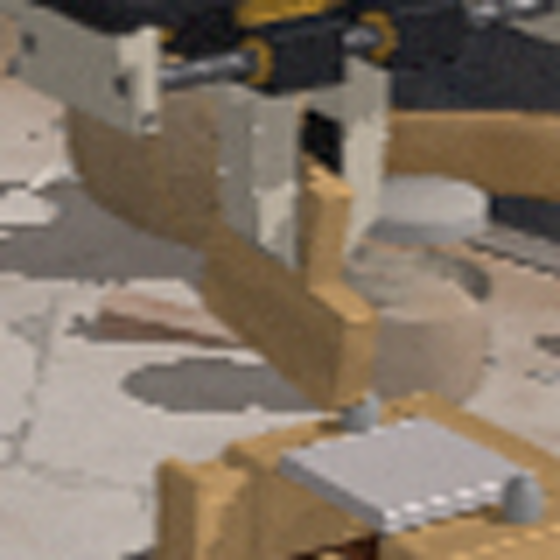

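The gate is tilted (far end up) and shifted in the hand. I set it back on the free table spot so that it stands level, then re-grip it harder.

```bash
python3 -m creep '[[-0.0422,-0.0695,0,0,0,0],[-0.0422,-0.0695,0,0,0,0],[-0.0422,-0.0695,0,0,0,0],[-0.0422,-0.0695,0,0,0,0],[-0.0422,-0.0695,0,0,0,0],[-0.0422,-0.0695,0,0,0,0],[0,0,0.06,0,0,0],[0,0,0.06,0,0,0],[0,0,0.06,0,0,0],[0,0,0.03,0,0,0],[0,0,0,0,0,0],[0,0,0,0,0,0]]'
python3 -m creep '[[0,0,0.008,0,0,0],[0,0,0.008,0,0,0],[0,0,0.008,0,0,0],[0,0,0.008,0,0,0],[0,0,0,0,0,0],[0,0,0,0,0,0]]' 1 4
python3 -c "
from h import *
go(.468,-.0046,.044,20)"
```

```text
clock: 10.88
position: [0.4679, -0.0039, 0.0568]
ee_rot: [-1.8, -2.572, -0.002]
force: [-0.4, 0.3, 0.9]
width: 0.154
gripper_force: 25.0
clock: 11.38
position: [0.4688, -0.0041, 0.0448]
ee_rot: [1.801, 2.573, 0.003]
force: [-0.1, 0.1, 0.6]
width: 0.151
gripper_force: 4.0
clock 11.38 pos [ 0.4688 -0.0041  0.0448] az 20.017929898867717 w 0.151 gf 4.0 F [-0.1098  0.1455  0.5907] M [-0.0376 -0.1465 -0.0368]
shift now-axes [-0.0005 -0.0024  0.002 ] turn [ 0.0009 -0.0004  0.0001] shift after-turn axes [-0.0005 -0.0024  0.002 ]
```

```bash
python3 -m creep '[[0,0,0,0,0,0],[0,0,0,0,0,0],[0,0,0,0,0,0],[0,0,0,0,0,0],[0,0,0,0,0,0],[0,0,0,0,0,0]]' -1
python3 - <<'E'
from h import *
S=arm.get_image("side");T=arm.get_image("top");s=arm.observe();M=Ro.from_rotvec(s["ee_rot"]).as_matrix()
def cont(d,box,lo,hi,f=6):
    x0,y0,x1,y1=box;g=cv2.resize(d["frame"][y0:y1,x0:x1],None,fx=f,fy=f,interpolation=cv2.INTER_CUBIC)
    m=cv2.inRange(cv2.cvtColor(g,cv2.COLOR_RGB2HSV),lo,hi);c=max(cv2.findContours(m,0,1)[0],key=cv2.contourArea)
    P=cv2.approxPolyDP(c,4,True)[:,0].astype(float);return (P+.5)/f-.5+[x0,y0]
n=M[:,1];p0=s["position"]-.007*n
for p in cont(S,(300,285,350,350),(10,75,40),(25,255,255)):
    o,v=ray(S,p);q=o+v*(n@(p0-o))/(n@v);print("S",p,"face x,z",(M.T@(q-s["position"])*1000)[[0,2]],"z0",onz(S,p,0)[:2],"z38",onz(S,p,.038)[:2],"z72",onz(S,p,.072)[:2])
for p in cont(T,(445,235,495,275),(10,45,60),(25,255,255)): print("T",p,"z38",onz(T,p,.038)[:2],"z72",onz(T,p,.072)[:2])
E
```

```text
clock: 11.88
position: [0.4688, -0.0041, 0.0448]
ee_rot: [1.802, 2.573, 0.003]
force: [0.1, 0.0, -0.1]
width: 0.536
gripper_force: 0.0
S [317.25   297.4167] face x,z [ 17.11   -33.1902] z0 [0.4826 0.1633] z38 [0.4698 0.0883] z72 [0.4584 0.0213]
S [315.25   298.4167] face x,z [ 25.5392 -27.3453] z0 [0.477  0.1591] z38 [0.4646 0.0845] z72 [0.4535 0.0177]
S [316.0833 319.9167] face x,z [24.4973 22.3395] z0 [0.4606 0.0563] z38 [ 0.4493 -0.011 ] z72 [ 0.4393 -0.0712]
S [314.0833 320.4167] face x,z [33.1437 27.6042] z0 [0.4559 0.0551] z38 [ 0.445  -0.0121] z72 [ 0.4353 -0.0722]
S [309.5833 317.9167] face x,z [52.6207 30.714 ] z0 [0.4482 0.0683] z38 [0.4378 0.0002] z72 [ 0.4286 -0.0608]
S [309.25   323.4167] face x,z [54.9242 45.2179] z0 [0.4435 0.0445] z38 [ 0.4335 -0.0219] z72 [ 0.4245 -0.0814]
S [326.9167 339.25  ] face x,z [-18.2887  46.8882] z0 [ 0.4679 -0.0271] z38 [ 0.4562 -0.0884] z72 [ 0.4457 -0.1433]
S [332.9167 337.75  ] face x,z [-41.7262  31.3959] z0 [ 0.4811 -0.0241] z38 [ 0.4684 -0.0856] z72 [ 0.457  -0.1407]
S [334.0833 336.4167] face x,z [-46.2039  26.0743] z0 [ 0.4845 -0.0
[... 294 characters left out ...]
 face x,z [-22.1883 -36.9282] z0 [0.5    0.1283] z38 [0.4859 0.0558] z72 [ 0.4734 -0.009 ]
S [319.75   297.5833] face x,z [  6.9136 -37.1121] z0 [0.4883 0.161 ] z38 [0.4751 0.0863] z72 [0.4633 0.0194]
T [473.25   253.5833] z38 [0.4718 0.0011] z72 [0.4667 0.0109]
T [468.0833 255.25  ] z38 [0.4696 0.0124] z72 [0.4646 0.0219]
T [451.0833 265.25  ] z38 [0.453  0.0511] z72 [0.4484 0.0595]
T [449.4167 267.25  ] z38 [0.4492 0.0553] z72 [0.4448 0.0636]
T [451.75   270.9167] z38 [0.441  0.0518] z72 [0.4368 0.0602]
T [456.75   269.5833] z38 [0.4426 0.041 ] z72 [0.4383 0.0497]
T [475.4167 259.75  ] z38 [ 0.4584 -0.001 ] z72 [0.4537 0.0088]
T [475.75   258.0833] z38 [ 0.4618 -0.0023] z72 [0.457  0.0076]
```

```bash
python3 -m creep '[[0.0125,0,0,0,0,0],[0.0125,0,0,0,0,0],[0,0,0,0,0,0],[0,0,0,0,0,0]]' -1
python3 -m creep '[[0,0,0,0,0,0],[0,0,0,0,0,0],[0,0,0,0,0,0],[0,0,0,0,0,0],[0,0,0,0,0,0],[0,0,0,0,0,0],[0,0,0,0,0,0],[0,0,0,0,0,0],[0,0,0,0,0,0],[0,0,0,0,0,0],[0,0,0,0,0,0]]' 1 60
cat >> h.py <<'E'
def cont(d,box,lo,hi,f=6):
    x0,y0,x1,y1=box;g=cv2.resize(d["frame"][y0:y1,x0:x1],None,fx=f,fy=f,interpolation=cv2.INTER_CUBIC)
    m=cv2.inRange(cv2.cvtColor(g,cv2.COLOR_RGB2HSV),lo,hi);c=max(cv2.findContours(m,0,1)[0],key=cv2.contourArea)
    P=cv2.approxPolyDP(c,4,True)[:,0].astype(float);return (P+.5)/f-.5+[x0,y0]
E
python3 - <<'E'
from h import *
S=arm.get_image("side");T=arm.get_image("top");s=arm.observe();M=Ro.from_rotvec(s["ee_rot"]).as_matrix();go(.5895,.149,.14,20)
e=lambda pts:[s["position"]*[1,1,0]+M@np.array([x,y,0])+[0,0,z] for x,y,z in pts]
for n,d,b in(("S",S,(300,285,350,350)),("T",T,(445,235,495,275))):
    print(n,"seen",np.round(cont(d,b,(10,60,40),(25,255,255)),1).tolist())
c=[(.018,-.007,.072),(-.018,-.007,.072),(-.018,.007,.072),(.04,-.007,.038),(.04,.007,.038),(.04,-.007,.006),(.04,.007,.006),(-.04,-.007,.038),(-.04,.007,.038),(-.04,-.007,.006),(-.034,-.007,0),(-.04,.007,.006),(.034,-.007,0)]
print("expect if centred S",np.round(proj(S,e(c)),1).tolist());print("T",np.round(proj(T,e(c)),1).tolist())
E
```

```text
clock: 12.32
position: [0.4652, 0.0059, 0.0448]
ee_rot: [1.8, 2.574, 0.004]
force: [-0.4, 0.0, -0.1]
width: 0.917
gripper_force: 0.0
clock: 13.23
position: [0.4654, 0.0053, 0.0448]
ee_rot: [1.802, 2.573, 0.003]
force: [-0.7, 0.7, 0.5]
width: 0.222
gripper_force: 0.0
clock 13.33 pos [0.4654 0.0053 0.0448] az 20.01308268536296 w 0.149 gf 60.0 F [-0.2926 -0.0512 -1.2286] M [ 0.0578 -0.122   0.0206]
shift now-axes [ 0.2316  0.4148 -0.2369] turn [ 0.001  -0.0005  0.0001] shift after-turn axes [ 0.2314  0.4143 -0.238 ]
S seen [[319.4, 297.6], [319.4, 315.9], [317.9, 316.4], [309.6, 310.2], [309.1, 323.8], [326.6, 339.2], [328.6, 339.4], [334.4, 336.4], [333.6, 332.9], [333.9, 323.1], [327.8, 316.4], [328.6, 312.8], [328.2, 302.9]]
T seen [[468.8, 256.4], [467.1, 255.4], [462.8, 259.6], [452.1, 265.1], [450.1, 266.9], [451.9, 270.6], [470.6, 262.4], [470.8, 260.4]]
expect if centred S [[314.7, 298.0], [323.7, 304.8], [329.6, 303.1], [309.9, 308.5], [315.6, 306.8], [310.3, 321.8], [315.9, 320.0], [329.6, 324.4], [335.6, 322.5], [329.9, 338.4], [328.3, 339.6], [335.7, 336.4], [311.7, 325.4]]
T [[470.1, 260.9], [485.5, 253.0], [482.0, 246.9], [456.8, 268.3], [453.4, 262.4], [453.3, 270.7], [450.0, 264.9], [490.2, 251.2], [486.7, 245.4], [485.9, 254.0], [482.7, 255.7], [482.6, 248.2], [455.1, 269.8]]
```

The re-gripped gate's corners now agree within about 1 px of a centred gate in both views, so it goes to the slot again.

```bash
python3 -m creep '[[0,0,-0.03,0,0,0],[0,0,-0.07,0,0,0],[0,0,-0.07,0,0,0],[0,0,-0.067,0,0,0],[0.0385,0.069,0,0,0,0],[0.0385,0.069,0,0,0,0],[0.0385,0.069,0,0,0,0],[0.0385,0.069,0,0,0,0],[0.0385,0.069,0,0,0,0],[0.0385,0.069,0,0,0,0],[0,0,0,0,0,0],[0,0,0.05,0,0,0],[0,0,0.045,0,0,0],[0,0,0,0,0,0],[0,0,0,0,0,0]]'
python3 -c "
from h import *
go(.5895,.149,.09,20)"
```

```text
clock: 14.58
position: [0.5885, 0.1483, 0.1013]
ee_rot: [-1.801, -2.573, -0.001]
force: [-0.9, -0.1, -0.3]
width: 0.148
gripper_force: 60.0
clock 14.58 pos [0.5885 0.1483 0.1013] az 20.022623711573154 w 0.148 gf 60.0 F [-0.893  -0.0684 -0.3069] M [ 0.0518 -0.1059 -0.0019]
shift now-axes [0.0006 0.003  0.0282] turn [-0.0002 -0.0006  0.0002] shift after-turn axes [0.0007 0.003  0.0282]
```

```bash
python3 -m creep '[[0,0.003,0.01,0,0,0],[0,0,0.01,0,0,0],[0,0,0.01,0,0,0],[0,0,0,0,0,0],[0,0,0,0,0,0]]'
python3 -c "
from h import *
go(.5895,.149,.056,20)"
```

```text
clock: 15.0
position: [0.5904, 0.149, 0.0901]
ee_rot: [1.802, 2.573, 0.003]
force: [0.4, 0.1, -0.3]
width: 0.147
gripper_force: 60.0
clock 15.0 pos [0.5904 0.149  0.0901] az 20.003507663983598 w 0.147 gf 60.0 F [ 0.445   0.1102 -0.312 ] M [-0.0357 -0.0949 -0.0184]
shift now-axes [ 0.0007 -0.0023  0.0852] turn [ 0.0009 -0.0005  0.    ] shift after-turn axes [ 0.0007 -0.0021  0.0852]
```

Free at 4 mm below the rim; continuing.

```bash
python3 -m creep '[[0,-0.001,0.012,0,0,0],[0,0,0.012,0,0,0],[0,0,0.012,0,0,0],[0,0,0,0,0,0],[0,0,0,0,0,0]]'
python3 -c "
from h import *
go(.5895,.149,.056,20)"
```

```text
clock: 15.42
position: [0.5903, 0.1476, 0.075]
ee_rot: [1.802, 2.572, 0.001]
force: [2.9, -3.7, -2.2]
width: 0.149
gripper_force: 60.0
clock 15.42 pos [0.5903 0.1476 0.075 ] az 19.959160579635746 w 0.149 gf 60.0 F [ 2.8547 -3.7304 -2.24  ] M [-1.3195 -0.9852 -0.083 ]
shift now-axes [ 0.0039 -0.0007  0.0475] turn [ 0.0005  0.0002 -0.0003] shift after-turn axes [ 0.0038 -0.0006  0.0475]
```

```bash
python3 -m creep '[[-0.004,0.001,0.01,0,0,0],[0,0,0.01,0,0,0],[0,0,0.01,0,0,0],[0,0,0,0,0,0],[0,0,0,0,0,0]]'
python3 -c "
from h import *
go(.5895,.149,.056,20)"
```

```text
clock: 15.83
position: [0.5906, 0.1475, 0.063]
ee_rot: [-1.801, -2.573, -0.002]
force: [1.2, -2.9, -1.8]
width: 0.147
gripper_force: 60.0
clock 15.83 pos [0.5906 0.1475 0.063 ] az 20.022323654924925 w 0.147 gf 60.0 F [ 1.2397 -2.9278 -1.844 ] M [-0.751  -0.3756  0.021 ]
shift now-axes [ 0.0045 -0.0012  0.0175] turn [ 0.0004 -0.0005  0.0002] shift after-turn axes [ 0.0045 -0.0012  0.0175]
```

Sliding well; down the last 7 mm and a little press.

```bash
python3 -m creep '[[-0.002,0,0.008,0,0,0],[0,0,0.008,0,0,0],[0,0,0.008,0,0,0],[0,0,0,0,0,0],[0,0,0,0,0,0]]'
python3 -c "
from h import *
go(.5895,.149,.056,20)"
```

```text
clock: 16.25
position: [0.5915, 0.1477, 0.0567]
ee_rot: [1.8, 2.572, 0.005]
force: [-8.1, -5.4, 29.1]
width: 0.148
gripper_force: 60.1
clock 16.25 pos [0.5915 0.1477 0.0567] az 20.0275113870165 w 0.148 gf 60.1 F [-8.0935 -5.4232 29.1221] M [-1.2933  2.109   0.0117]
shift now-axes [ 0.0049 -0.0036  0.0018] turn [ 0.0017 -0.0001  0.0002] shift after-turn axes [ 0.0049 -0.0036  0.0018]
```

Bottomed out: 29 N at TCP z 0.0567, where 0.0568 was expected. Release, retreat upwards and check.

```bash
python3 -m creep '[[0,0,-0.006,0,0,0],[0,0,0,0,0,0],[0,0,0,0,0,0],[0,0,0,0,0,0]]' 0.3
python3 -m creep '[[0,0,0,0,0,0],[0,0,0,0,0,0],[0,0,0,0,0,0],[0,0,-0.03,0,0,0],[0,0,-0.06,0,0,0],[0,0,-0.08,0,0,0],[0,0,-0.1,0,0,0],[0,0,-0.1,0,0,0],[0,0,0,0,0,0]]'
python3 -c "
from h import *
go(.4658,.3943,.2,101);go(.4658,.3943,.2,-79);print(arm.observe()['joints'])"
```

```text
clock: 16.58
position: [0.5907, 0.1473, 0.0562]
ee_rot: [-1.801, -2.573, -0.003]
force: [-3.3, -0.4, 5.0]
width: 0.34
gripper_force: 2.5
clock: 17.33
position: [0.5948, 0.1491, 0.2133]
ee_rot: [1.797, 2.567, 0.02]
force: [0.7, 1.4, -0.1]
width: 0.352
gripper_force: 0.0
clock 17.33 pos [0.5948 0.1491 0.2133] az 20.009334348660357 w 0.352 gf 0.0 F [ 0.74    1.3809 -0.0569] M [ 0.0689 -0.1587 -0.0075]
shift now-axes [ 0.6863 -0.0937  0.0327] turn [ 0.0061  0.0045 -0.6749] shift after-turn axes [0.1995 0.6633 0.0333]
clock 17.33 pos [0.5948 0.1491 0.2133] az 20.009334348660357 w 0.352 gf 0.0 F [ 0.74    1.3809 -0.0569] M [ 0.0689 -0.1587 -0.0075]
shift now-axes [ 0.6863 -0.0937  0.0327] turn [ 0.0047 -0.0064  0.8251] shift after-turn axes [-0.1995 -0.6633  0.0333]
[ 0.1499  0.5201 -0.7215  1.5904  0.3681  1.1559 -0.302 ]
```

```bash
python3 -m creep '[[0.0858,-0.0117,0,0,0,0],[0.0858,-0.0117,0,0,0,0],[0.0858,-0.0117,0,0,0,0],[0.0858,-0.0117,0,0,0,0],[0.0858,-0.0117,0,0,0,0],[0.0858,-0.0117,0,0,0,0],[0.0858,-0.0117,0,0,0,0],[0.0858,-0.0117,0,0,0,0],[0,0,0,0,0,0]]' -0.2
python3 -m creep '[[0,0,0,0,0,-0.0562],[0,0,0,0,0,-0.0562],[0,0,0,0,0,-0.0562],[0,0,0,0,0,-0.0562],[0,0,0,0,0,-0.0562],[0,0,0,0,0,-0.0562],[0,0,0,0,0,-0.0562],[0,0,0,0,0,-0.0562],[0,0,0,0,0,-0.0562],[0,0,0,0,0,-0.0562],[0,0,0,0,0,-0.0562],[0,0,0,0,0,-0.0562],[0,0,0,0,0,0],[0,0,0,0,0,0]]'
python3 - <<'E'
from h import *
go(.466,.394,.045,101)
S=arm.get_image("side");T=arm.get_image("top")
cv2.imwrite("pics/g7.png",np.hstack([cv2.resize(S["frame"][:,:,::-1][225:310,260:430],(500,250),interpolation=2),cv2.resize(T["frame"][:,:,::-1][150:250,340:440],(250,250),interpolation=2)]))
# gate home: expected corners at mould yaw 20, base z .012
a=np.radians(20);ux=np.array([np.cos(a),np.sin(a),0]);uy=np.array([-ux[1],ux[0],0])
P=[np.array([.590,.1485,.012])+x*ux+y*uy+[0,0,z] for x,y,z in [(-.007,.018,.072),(.007,.018,.072),(-.007,-.018,.072),(.007,-.018,.072)]]
print("tab S",np.round(proj(S,P),1).tolist(),"T",np.round(proj(T,P),1).tolist())
E
```

```text
clock: 18.08
position: [0.4565, 0.3996, 0.206]
ee_rot: [-1.787, -2.579, -0.01]
force: [-1.1, 0.4, 0.4]
width: 0.603
gripper_force: 0.0
clock: 19.25
position: [0.4623, 0.3917, 0.2047]
ee_rot: [-0.293, 3.126, 0.003]
force: [0.9, -0.1, -0.2]
width: 0.599
gripper_force: 0.0
clock 19.25 pos [0.4623 0.3917 0.2047] az 100.70182179486545 w 0.599 gf 0.0 F [ 0.9155 -0.1392 -0.1548] M [ 0.0845 -0.2043  0.0502]
shift now-axes [-0.0093  0.0031  0.3994] turn [ 0.0009  0.0008 -0.0025] shift after-turn axes [-0.0101  0.0039  0.3993]
tab S [[355.8, 261.5], [360.7, 260.2], [364.7, 266.5], [369.6, 265.2]] T [[391.8, 208.9], [388.5, 203.0], [407.2, 201.2], [403.9, 195.4]]
```

View pics/g7.png

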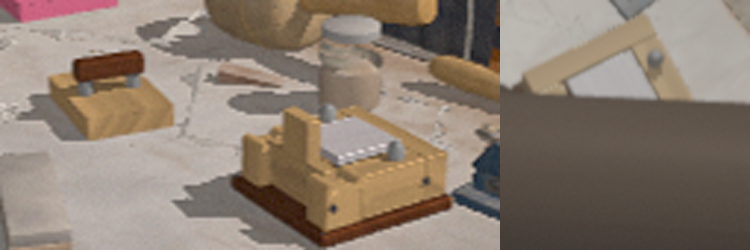

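The picture shows the gate home in the slot: its panel is level with the rim and the tab's top at about (356–369,262) sits where the projection puts it. The lid is untouched. Now the lid's handle.

```bash
python3 -m creep '[[-0.01,0.004,0.05,0.001,0.001,-0.0025],[0,0,0.08,0,0,0],[0,0,0.08,0,0,0],[0,0,0.08,0,0,0],[0,0,0.08,0,0,0],[0,0,0.04,0,0,0],[0,0,0.02,0,0,0],[0,0,0,0,0,0],[0,0,0,0,0,0]]'
python3 -m creep '[[0,0,0,0,0,0],[0,0,0,0,0,0],[0,0,0,0,0,0],[0,0,0,0,0,0],[0,0,0,0,0,0],[0,0,0,0,0,0],[0,0,0,0,0,0],[0,0,0,0,0,0],[0,0,0,0,0,0]]' 1 30
python3 -c "
from h import *
go(.466,.394,.032,101)"
```

```text
clock: 20.1
position: [0.4659, 0.3949, 0.0337]
ee_rot: [-0.307, 3.126, 0.0]
force: [-0.0, 0.5, 0.4]
width: 0.599
gripper_force: 0.0
clock: 20.85
position: [0.4658, 0.3939, 0.0329]
ee_rot: [-0.307, 3.126, -0.002]
force: [0.0, -2.5, 5.3]
width: 0.221
gripper_force: 30.0
clock 20.85 pos [0.4658 0.3939 0.0329] az 101.22644470958461 w 0.221 gf 30.0 F [ 0.0379 -2.4546  5.2897] M [-0.476  -0.1363 -0.0306]
shift now-axes [-0.0005  0.0002  0.0022] turn [-0.0006  0.      0.0019] shift after-turn axes [-0.0005  0.0002  0.0022]
```

```bash
python3 -m creep '[[0,0,-0.02,0,0,0],[0,0,-0.05,0,0,0],[0,0,-0.08,0,0,0],[0,0,-0.08,0,0,0],[0,0,-0.06,0,0,0],[0,0,-0.02,0,0,0],[0,0,0,0,0,0],[0,0,0,0,0,0]]' 1 60
python3 - <<'E'
from h import *
go(.645,.1685,.16,110)
S=arm.get_image("side");T=arm.get_image("top");s=arm.observe();M=Ro.from_rotvec(s["ee_rot"]).as_matrix()
a=[s["position"]+M@np.array([x,y,.033]) for x,y in[(.042,.06),(.042,-.06),(-.042,-.06),(-.042,.06)]]
b=[p+[0,0,.022] for p in a]
print("expect S bottom",np.round(proj(S,a),1).tolist(),"top",np.round(proj(S,b),1).tolist(),"T top",np.round(proj(T,b),1).tolist())
print("seen S",np.round(cont(S,(255,200,350,275),(10,80,40),(25,255,255),4),1).tolist())
print("seen T",np.round(cont(T,(240,240,330,320),(10,60,60),(25,255,255),4),1).tolist())
E
```

```text
clock: 21.52
position: [0.4655, 0.3936, 0.1556]
ee_rot: [0.307, -3.126, 0.003]
force: [-0.3, -0.1, -3.4]
width: 0.211
gripper_force: 60.0
clock 21.52 pos [0.4655 0.3936 0.1556] az 101.22918438445379 w 0.211 gf 60.0 F [-0.314  -0.1124 -3.3588] M [ 0.1052 -0.1126 -0.0132]
shift now-axes [-0.3305 -0.6394 -0.0102] turn [-0.0007 -0.0004 -0.0731] shift after-turn axes [-0.2292 -0.6823 -0.011 ]
expect S bottom [[273.7, 217.1], [287.2, 229.5], [317.3, 225.2], [301.9, 213.4]] top [[273.3, 209.6], [286.8, 221.4], [317.1, 217.3], [301.6, 206.0]] T top [[262.1, 302.3], [322.3, 282.5], [308.5, 241.5], [249.2, 260.7]]
seen S [[272.4, 199.6], [283.1, 203.9], [281.4, 207.9], [279.6, 205.6], [275.6, 205.9], [272.4, 204.1], [271.9, 210.4], [273.4, 209.1], [273.1, 213.1], [275.6, 217.9], [287.1, 228.4], [317.1, 224.4], [317.1, 215.1], [307.1, 209.4], [304.9, 212.6], [300.9, 212.4], [300.4, 208.6], [298.1, 210.6], [291.9, 211.1], [290.6, 200.6], [284.9, 201.6], [287.1, 202.9], [285.4, 203.6]]
seen T [[317.4, 271.6], [311.1, 273.4], [309.1, 271.4], [309.1, 277.6], [296.9, 281.6], [294.6, 279.4], [290.9, 281.1], [291.9, 282.9], [289.4, 281.1], [281.9, 283.1], [281.1, 287.1], [269.1, 291.4], [266.6, 289.9], [264.6, 284.4], [265.1, 288.6], [259.1, 290.9], [261.9, 301.1], [319.9, 282.9]]
```

```bash
python3 -m creep '[[0,0,0,0,0,-0.0365],[0,0,0,0,0,-0.0366],[-0.0287,-0.0853,0,0,0,0],[-0.0287,-0.0853,0,0,0,0],[-0.0287,-0.0853,0,0,0,0],[-0.0287,-0.0853,0,0,0,0],[-0.0287,-0.0853,0,0,0,0],[-0.0287,-0.0853,0,0,0,0],[-0.0287,-0.0853,0,0,0,0],[-0.0287,-0.0853,0,0,0,0],[0,0,0,0,0,0],[0,0,0,0,0,0],[0,0,0,0,0,0]]'
python3 -c "
from h import *
go(.645,.1685,.105,110)"
```

```text
clock: 22.7
position: [0.6444, 0.1691, 0.155]
ee_rot: [0.545, -3.091, 0.0]
force: [-0.1, 0.2, -3.7]
width: 0.213
gripper_force: 60.0
clock 22.7 pos [0.6444 0.1691 0.155 ] az 110.00503026106117 w 0.213 gf 60.0 F [-0.0596  0.1893 -3.736 ] M [ 0.174  -0.0686 -0.0028]
shift now-axes [-0.0012 -0.0019  0.1251] turn [ 0.0001 -0.0014  0.    ] shift after-turn axes [-0.0008 -0.0018  0.1251]
```

```bash
python3 -m creep '[[-0.001,-0.0015,0.04,0,-0.0014,0],[0,0,0.05,0,0,0],[0,0,0.035,0,0,0],[0,0,0,0,0,0],[0,0,0,0,0,0]]'
python3 -m creep '[[0,0,0.008,0,0,0],[0,0,0.008,0,0,0],[0,0,0.008,0,0,0],[0,0,0.008,0,0,0],[0,0,0,0,0,0],[0,0,0,0,0,0]]'
python3 -c "
from h import *
go(.645,.1685,.089,110)"
```

```text
clock: 23.12
position: [0.6449, 0.1693, 0.1059]
ee_rot: [-0.548, 3.093, -0.0]
force: [-0.5, 0.0, -2.8]
width: 0.213
gripper_force: 60.0
clock: 23.62
position: [0.646, 0.1686, 0.0939]
ee_rot: [-0.545, 3.091, -0.001]
force: [-0.0, 0.4, -2.5]
width: 0.211
gripper_force: 60.0
clock 23.62 pos [0.646  0.1686 0.0939] az 110.00833725508497 w 0.211 gf 60.0 F [-0.0267  0.4382 -2.4619] M [ 0.1274 -0.1068  0.0156]
shift now-axes [0.0024 0.0005 0.0123] turn [-0.0004  0.0011  0.0001] shift after-turn axes [0.0024 0.0005 0.0123]
```

```bash
python3 -m creep '[[0,0,0.006,0,0,0],[0,0,0.006,0,0,0],[0,0,0,0,0,0],[0,0,0,0,0,0]]'
python3 -c "
from h import *
go(.645,.1685,.089,110)"
```

```text
clock: 23.95
position: [0.6453, 0.1681, 0.0889]
ee_rot: [-0.546, 3.093, -0.002]
force: [-3.5, -3.5, -1.0]
width: 0.211
gripper_force: 60.0
clock 23.95 pos [0.6453 0.1681 0.0889] az 110.00663591540054 w 0.211 gf 60.0 F [-3.4973 -3.5469 -0.9614] M [-0.5391  0.8655 -0.0416]
shift now-axes [ 0.0005  0.0012 -0.0001] turn [-0.0006  0.0004  0.0001] shift after-turn axes [ 0.0005  0.0012 -0.0001]
```

```bash
python3 -m creep '[[0.002,-0.001,0.004,0,0,0],[0,0,0.004,0,0,0],[0,0,0.004,0,0,0],[0,0,0.004,0,0,0],[0,0,0,0,0,0],[0,0,0,0,0,0]]'
python3 -c "
from h import *
go(.645,.1685,.083,110)"
```

```text
clock: 24.45
position: [0.6454, 0.1681, 0.0839]
ee_rot: [-0.545, 3.091, -0.001]
force: [-5.8, -4.7, 8.7]
width: 0.212
gripper_force: 60.0
clock 24.45 pos [0.6454 0.1681 0.0839] az 110.00375496387184 w 0.212 gf 60.0 F [-5.7935 -4.6616  8.7489] M [-0.8554  1.3325 -0.0545]
shift now-axes [0.0005 0.0013 0.0022] turn [-0.0005  0.0014  0.    ] shift after-turn axes [0.0005 0.0012 0.0022]
```

```bash
python3 -m creep '[[0.003,-0.001,0.004,0,0,0],[0,0,0.004,0,0,0],[0,0,0,0,0,0],[0,0,0,0,0,0],[0,0,0,0,0,0]]'
python3 - <<'E'
from h import *
go(.645,.1685,.083,110)
S=arm.get_image("side");T=arm.get_image("top");s=arm.observe();M=Ro.from_rotvec(s["ee_rot"]).as_matrix()
a=[s["position"]*[1,1,0]+M@np.array([x,y,0])+[0,0,.072] for x,y in[(.042,.06),(.042,-.06),(-.042,-.06),(-.042,.06)]]
b=[p-[0,0,.022] for p in a]
print("expect S top",np.round(proj(S,a),1).tolist(),"bot",np.round(proj(S,b),1).tolist())
print("seen S",np.round(cont(S,(335,245,425,305),(10,80,40),(25,255,255),4),1).tolist())
E
```

```text
clock: 24.87
position: [0.6453, 0.168, 0.0829]
ee_rot: [-0.544, 3.088, -0.0]
force: [-7.5, -6.1, 22.0]
width: 0.212
gripper_force: 60.0
clock 24.87 pos [0.6453 0.168  0.0829] az 109.99546007603622 w 0.212 gf 60.0 F [-7.5241 -6.0645 22.0354] M [-1.1848  1.8038 -0.0838]
shift now-axes [ 0.0002  0.0013 -0.0003] turn [-0.0005  0.0027 -0.    ] shift after-turn axes [ 0.0002  0.0013 -0.0003]
expect S top [[354.2, 258.7], [384.1, 275.3], [412.7, 267.1], [381.5, 251.7]] bot [[354.1, 266.9], [383.8, 284.1], [412.2, 275.7], [381.3, 259.7]]
seen S [[412.6, 267.9], [394.9, 258.4], [392.4, 262.1], [387.4, 260.6], [381.9, 261.6], [381.6, 249.9], [379.4, 249.1], [378.1, 250.1], [379.9, 251.1], [377.9, 252.1], [377.1, 249.9], [371.4, 251.4], [367.6, 255.6], [355.4, 258.6], [353.9, 267.6], [350.1, 270.6], [342.4, 271.1], [341.1, 284.1], [342.4, 285.4], [338.9, 284.9], [338.6, 287.6], [340.1, 286.4], [339.9, 289.1], [348.4, 294.9], [350.9, 294.4], [350.1, 296.1], [351.9, 297.1], [353.6, 294.4], [355.1, 295.9], [353.4, 298.4], [356.1, 298.9], [358.1, 297.4], [356.6, 300.4], [358.1, 299.9], [361.6, 303.6], [384.6, 304.4], [387.9, 301.9], [392.1, 301.6], [390.9, 300.4], [392.4, 298.6], [394.6, 301.1], [396.6, 299.4], [399.1, 299.6], [398.9, 297.9], [401.1, 298.9], [403.4, 296.6], [407.9, 296.9], [408.1, 294.9], [409.9, 296.1], [411.1, 294.4], [412.4, 295.4], [413.6, 292.4], [410.6, 291.1]]
```

```bash
python3 -m creep '[[0,0,0.002,0,0,0],[0,0,0,0,0,0],[0,0,0,0,0,0],[0,0,0,0,0,0]]' && python3 -c "
from h import *
go(.645,.168,.083,110);print(arm.sign_off())"
```

```text
clock: 25.3
position: [0.6452, 0.168, 0.0828]
ee_rot: [-0.544, 3.088, -0.001]
force: [-10.9, -8.2, 29.1]
width: 0.217
gripper_force: 60.0
clock 25.3 pos [0.6452 0.168  0.0828] az 109.99556036427511 w 0.217 gf 60.0 F [-10.8713  -8.1993  29.076 ] M [-1.5775  2.265  -0.0177]
shift now-axes [ 0.0006  0.0001 -0.0005] turn [-0.0007  0.0028 -0.    ] shift after-turn axes [ 0.0006  0.0001 -0.0005]
the job is handed in; nothing more can be done
None
```

I handed the job in at 25.3 s with the gate home in the slot and the gripper still holding the lid down at rim height with about 29 N; `sign_off` gave no verdict, and I made no final check on the jar, whetstone and wedge.

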